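# Pin the clamped shelf and hold the reading lens over the pin

## Task

Take the headed wooden peg out of its drilled block and put it down through the matching holes of the plywood shelf and the cleat beneath it, until its head sits on the plywood, and let go of it. Then pick up the reading lens by its handle and hold it level and still, centred above the peg's head, with the lens at the same height as the collar on the upright rod, which marks the focal height. Finish while still holding the lens there, touching nothing but the gripper; do not shift the collar, and leave the other things where they are.

Things in the scene. Friction and masses are not known exactly. Their poses are not given: they have to be found in the camera images.
- shelf: Fixed joint to be pinned: level plywood board 110 (x) x 220 (y) x 18 mm thick, its top 92 mm above the table, over a timber cleat 16 mm thick (52 to 68 mm above the table), 6 mm gap between. Origin on the table under the centre of the vertical hole, 18 mm in diameter, that goes through both and is open below. Does not move
- clamp (a point): middle of the top arm of the dark steel G-clamp that grips the board's -y end, 78 to 140 mm from the hole and rising 14 mm above the board; fixed
- rod_top (a point): top of the 8 mm upright steel rod fixed on the board 85 mm from the hole along the shelf's +y, 235 mm above the table
- hole (a point): centre of the hole's mouth on the plywood's top face
- low_hole (a point): centre of the hole's mouth on the cleat's top face, 24 mm below hole
- mark (a point): centre of the steel collar (28 mm diameter, 10 mm high, with a small thumb screw) on the upright rod; its height is the focal height, 80 to 120 mm above the plywood. It is held by friction of 5 N and slides if knocked
- block: plywood offcut 60 x 60 x 30 mm, fixed to the table, in which the peg is parked in an 18 mm hole, 22 mm deep. Origin at the centre of its underside
- peg: turned wooden peg, 30 g, standing upright: round shaft 15 mm in diameter and 52 mm long, chamfered at its foot, with a round head 26 mm in diameter and 26 mm high on top (78 mm overall). Origin at the centre of its foot, z along it towards the head. Parked, its foot is 8 mm above the table and its head is from 60 to 86 mm above it
- peg_tip (a point): centre of the peg's foot (its origin)
- shoulder (a point): centre of the underside of the peg's head, 52 mm above its foot
- peg_top (a point): centre of the top of the peg's head
- loupe: reading lens lying flat, about 0.13 kg: clear lens in a round black frame 68 mm in diameter and 20 mm high, with a straight black handle 18 mm wide and 20 mm high. Origin on the underside below the grip point of the handle, about 7 mm behind the balance point; x points along the handle to the lens, z up. The handle runs from x = -90 to +70 mm, the lens centre is at x = 105 mm
- lens (a point): centre of the lens, 105 mm ahead of the loupe's origin and 10 mm above its underside, that is at mid-height of the handle
- bottle: bystander: glass spray bottle with white trigger head, 72 mm diameter, 206 mm high, origin at the centre of its underside
- scrubber: bystander: steel pan scrubber ring, 70 mm diameter, 18 mm high, origin at the centre of its underside
- stopper: bystander: hard silicone sink stopper with a knob, 58 mm diameter, 32 mm high, origin at the centre of its underside
- dowel: bystander: plain headless wooden dowel stub standing up, 32 mm diameter, 50 mm high (too thick for the holes), origin at the centre of its underside
- tin: bystander: tin can, 54 mm diameter, 70 mm high, origin at the centre of its underside
- brush: bystander: brush lying along its x at the back, origin on its underside
Mind the look-alikes: they are no part of the job. What is shaped like the peg but purple is not meant.

How it is judged:
On the way:
1. the peg is fully home through both parts and let go (z of shoulder in the frame of hole between -0.004 and 0.004 m and horizontal distance between peg_tip and low_hole below 0.005 m and angle between peg's own z axis and vertical below 0.12 rad and contact force between the fingers and peg below 0.2 N), for 0.2 s.
At the end, for the whole second after the job is handed in: Peg home (head within 4 mm of the plywood, foot within 5 mm of the hole's axis, upright to 0.12 rad), not touched by fingers; lens held by the fingers alone, within 8 mm of the collar's height and 12 mm sideways of the peg head's centre, level to 0.13 rad, still (all of step 1 and z of lens in the frame of mark between -0.008 and 0.008 m and horizontal distance between lens and peg_top below 0.012 m and angle between loupe's own z axis and vertical below 0.13 rad and contact force between the fingers and loupe above 1 N and linear speed of loupe below 0.03 m/s and angular speed of loupe below 0.2 rad/s and contact force between loupe and shelf below 0.2 N and contact force between loupe and peg below 0.2 N and contact force between loupe and block below 0.2 N and contact force between loupe and bottle below 0.2 N and contact force between loupe and scrubber below 0.2 N and contact force between loupe and stopper below 0.2 N and contact force between loupe and dowel below 0.2 N and contact force between loupe and tin below 0.2 N and contact force between loupe and brush below 0.2 N); the arm keeps its last pose, push and grip.
It fails at once if the collar is shifted (distance of mark from where it was at the start of the episode above 0.005 m).
It fails at once if a bystander is moved more than 30 mm (distance of any of bottle, scrubber, stopper, dowel, tin, brush from where it was at the start of the episode above 0.03 m).
It also fails if it takes over 72 s, if anything falls off the work surface, if the arm or the gripper's body presses on something with over 40 N, if the wrist force passes 120 N, or if a joint passes its speed limit or range.

## Robot

A 6-joint arm with a two-finger parallel gripper is mounted at the origin on the work surface. World frame = base frame: x ahead of the robot, y to its left, z up, the work surface at z = 0. Lengths are in m, angles in rad, forces in N, time in s.
With the tool pointing down it reaches from about 0.35 to 0.85 m from the base axis. Payload 8.1 kg.
Tool frame: the origin (TCP) lies at the very end of the fingers, on their centre line; the grasp point (between the pads) lies 19 mm behind it; y points along the fingers, z is the direction in which the jaws open and shut, and the axes are right-handed (so a half turn about y gives the same grasp; the last joint's range is limited). The gripper opens to 93 mm and grips with 3 to 60 N. Pads are 15 mm wide; open, the fingers measure 128 mm over their backs; the gripper's body (75 mm by 188 mm) begins 65 mm behind the grasp point.
Start: joints at [-1.321, 0.13, 1.488, -0, 1.523, -0.085], TCP at [0.197, -0.567, 0.219] pointing down, gripper open.
Joint ranges: [-2.96, 2.96], [-0.89, 2.26], [0.02, 2.5], [-1.34, 4.48], [0, 2.73], [-2.66, 2.66]. Speed limits (rad/s): [2.39, 2.39, 2.79, 3.14, 3.14, 3.14].

## Interface

Orientations are given as a rotation vector (axis times angle).
In Python, from workcell import bot gives the robot as it stands.
- The arm moves only by the tool send_rows, never from a script. Its argument "series" is a list that holds one entry, the list of rows, each a list of 6 numbers: the shift along the world's x, y, z in cm, then the turn, a rotation vector about the world's x, y, z in rad. A call has 1 to 5 rows; each row is the pose to reach, as a shift and turn from the pose measured when the call began; what a row does not reach only later rows make up. A row lasts 1/8 s, in which the tool goes at most 62.5 mm and 10.7 degrees, less where a joint would pass 70% of its speed; a pose out of reach is approached as far as the arm can. A call with a gripper value outside its range is refused whole. "gripper" is the finger opening in cm, from 0 to 9.3, set as the call begins (left out, the last holds). The fingers move at their own pace and stop on an object; the grip force is fixed at half the most. Time passes only in rows, so rows that repeat a pose let the fingers close. It gives the time, the measured TCP pose, the force and the opening at its end, in the units of the state.
- bot.state(): the state, without advancing time (a new reading comes with each control period).
- bot.get_image(name): name is "scene" or "top" or "wrist"; returns (picture, depth): 480x640x3 uint8, red, green, blue; 480x640 float32, m along the optical axis (not along the pixel's ray), 0 where there is no reading.
- bot.calibration(name): a dict with "fov_y" (degrees; the focal length in pixels is half the picture's height over the tangent of half this angle, whatever the lens; pixels are square), "cx", "cy" (the principal point, pixels), "k1" (the pictures are not rectified: a ray, as slopes to the right and down, at radius r is drawn at 1 + k1 r^2 times it, then the intrinsics apply), "extrinsics" (4x4, takes a point from camera to world coordinates). Camera axes: x right, y down, z forward; pixel columns grow to the right and rows downward; lengths in m; the calibration is good to about 2 mm. A picture is of the moment at which its call begins: read the wrist's pose just before it. calibration takes no time and is no camera call; for the wrist camera it gives the pose at the moment of the call.
- bot.job_done(): hands the job in, once; it reports no verdict.
Trained networks look in the newest picture that a camera, given by its name, has taken for a name from the list of things; names that differ only in an ending like _2 or _b are one class to them, and where a whole thing is asked for, a point or a joint stands for the part that bears it (a point fixed in the world has none). Each returns a list of dicts, best first, with "conf" (0 to 1); they miss things now and then, are a little off and sometimes report something else, mostly with a low value. They report only what shows in the picture. A call takes as long as a camera call. They do not tell look-alikes from the thing itself.
- bot.look_for(camera, query): "point" ([x, y, z] in m, in world coordinates, good to about 4 mm: the middle of the surface that is visible of it).
- bot.outline_of(camera, query): "pixels" (480x640 bool, what is visible of it).
- bot.landmark_of(camera, query): "point" ([x, y, z] in m, in world coordinates, good to about 4 mm: a listed point, or the origin of a listed thing).
The state is a dict: "time_s": time; "qpos": joint angles; "joint_vel": joint speeds; "tau": joint torques, N m; "ee_pos": TCP position; "tcp_rot": TCP orientation; "force": force on the tool from outside, world axes, zero at the start; "wrist_torque": the same for the moment, N m; "gripper_width": opening from 0.0 (shut) to 1.0 (fully open).
Only numpy, scipy, OpenCV 4.12 (cv2) and the standard library are available. Lean on these libraries where they do the work, as an engineer would, in place of code of your own. Each camera call takes 0.05 s, during which the arm holds its last target.

## Working session

There is one attempt and no reset: what is moved stays moved. The work goes in short steps, Python scripts to look and compute and a tool call to move; the robot and the scene stay as the last step left them, time stands still between calls to the robot, and variables do not carry over. Pictures are saved under pics/ and viewed, and the job is handed in when it is done.

Besides the shell and the picture viewer there is one more tool, called after "Call:" by a JSON object that holds its "api" and its "payload", one argument or row to a line. send_rows: Moves the arm, as the interface text tells. Its arguments: {"type":"object","properties":{"series":{"type":"array"},"gripper":{"type":"number"}},"required":["series"]}

```bash
ls; mkdir -p pics
cat > h.py <<'E'
import numpy as np, cv2
from workcell import bot
def snap(cam,name):
    cal=bot.calibration(cam)
    im,d=bot.get_image(cam)
    cv2.imwrite(f'pics/{name}.png',im[:,:,::-1])
    np.savez(f'pics/{name}.npz',d=d,E=np.array(cal['extrinsics']),im=im,fov=cal['fov_y'],cx=cal['cx'],cy=cal['cy'],k1=cal['k1'])
    return im,d,cal
def cloud(name):
    z=np.load(f'pics/{name}.npz'); d=z['d']; f=240/np.tan(np.radians(z['fov'])/2)
    K=np.array([[f,0,z['cx']],[0,f,z['cy']],[0,0,1.]])
    v,u=np.mgrid[0:480,0:640]
    p=np.stack([u.ravel(),v.ravel()],1).astype(np.float64)[:,None]
    n=cv2.undistortPoints(p,K,np.array([float(z['k1']),0,0,0]))[:,0]
    P=np.c_[n*d.ravel()[:,None],d.ravel()]
    W=P@z['E'][:3,:3].T+z['E'][:3,3]
    W[d.ravel()==0]=np.nan
    return W.reshape(480,640,3)
E
python3 - <<'E'
from h import *
np.set_printoptions(precision=4,suppress=True)
print(bot.state())
for c in ['scene','top']:
    im,d,cal=snap(c,c+'0'); print(cal)
    for q in ['shelf','hole','low_hole','mark','rod_top','clamp','block','peg','peg_top','peg_tip','loupe','lens','bottle','scrubber','stopper','dowel','tin','brush']:
        r=bot.landmark_of(c,q)
        print(c,q,[(np.round(x['point'],4).tolist(),round(x['conf'],2)) for x in r][:4])
print(bot.state()['time_s'])
E
```

```text
pics
{'time_s': 0.0, 'qpos': array([-1.3214,  0.1311,  1.4893, -0.    ,  1.523 , -0.0854]), 'joint_vel': array([-0.0016,  0.0002, -0.0004,  0.0002,  0.0011,  0.0004]), 'tau': array([ -0.001 , -55.985 , -49.1752,   0.0766,   0.0358,  -0.0002]), 'ee_pos': array([ 0.197 , -0.5661,  0.2176]), 'tcp_rot': array([-0.3449,  2.0419, -2.0381]), 'force': array([-0.2059,  0.0791,  0.3698]), 'wrist_torque': array([ 0.0276,  0.007 , -0.0211]), 'gripper_width': 0.9981608822138511}
{'fov_y': 43.13708050109311, 'cx': 330.89183917604777, 'cy': 237.74960288799696, 'k1': -0.0058347489875982565, 'extrinsics': array([[-0.614 ,  0.6192, -0.4895,  1.2028],
       [ 0.7892,  0.4692, -0.3964,  0.5244],
       [-0.0157, -0.6297, -0.7767,  1.1219],
       [ 0.    ,  0.    ,  0.    ,  1.    ]])}
scene shelf [([0.6368, 0.0562, 0.0029], 0.91), ([0.6476, 0.1373, 0.178], 0.26)]
scene hole [([0.6424, 0.0577, 0.088], 0.68)]
scene low_hole [([0.6431, 0.0574, 0.0683], 0.73), ([0.4367, 0.3084, 0.0584], 0.17)]
scene mark [([0.6479, 0.1421, 0.1801], 0.63)]
scene rod_top [([0.6509, 0.1403, 0.2338], 0.73)]
scene clamp [([0.6
[... 2086 characters left out ...]
peg_top [([0.4377, 0.3037, 0.0855], 0.62), ([0.4419, 0.3953, 0.0813], 0.46), ([0.4724, 0.2267, 0.0785], 0.45)]
top peg_tip [([0.3769, 0.2259, 0.0032], 0.7), ([0.4368, 0.3097, 0.0119], 0.62), ([0.4437, 0.3961, -0.0016], 0.46)]
top loupe [([0.439, -0.2977, 0.0052], 0.58), ([0.434, 0.3093, 0.0142], 0.19)]
top lens [([0.5365, -0.3356, 0.0134], 0.93), ([0.6427, 0.0577, 0.0675], 0.27)]
top bottle [([0.7269, -0.2892, 0.0044], 0.65)]
top scrubber [([0.4257, 0.074, 0.0005], 0.95)]
top stopper [([0.414, -0.1074, -0.0014], 0.61), ([0.4383, 0.3075, 0.0844], 0.49), ([0.4374, -0.2997, 0.0012], 0.43)]
top dowel []
top tin [([0.642, -0.2588, 0.0005], 0.72)]
top brush [([0.8053, -0.0014, -0.0012], 0.95)]
1.9
```

View pics/scene0.png

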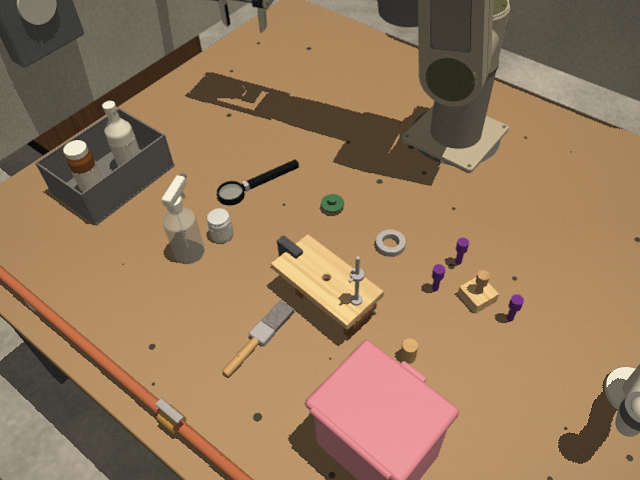

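View pics/top0.png

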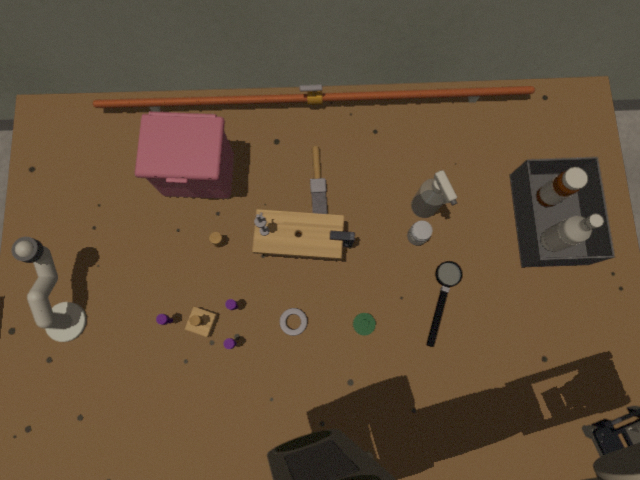

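Run:
```python
from h import *
from scipy.spatial.transform import Rotation as R
s=bot.state(); print(R.from_rotvec(s['tcp_rot']).as_matrix().round(3))
c=bot.calibration('wrist');print(np.round(c['extrinsics'],3),c['fov_y'])
W=cloud('top0')
def grab(x,y,r,z0,z1):
    m=(np.hypot(W[...,0]-x,W[...,1]-y)<r)&(W[...,2]>z0)&(W[...,2]<z1)
    return W[m]
p=grab(.435,.31,.05,.078,.1); print('head',len(p),np.median(p,0),(p.min(0)+p.max(0))/2)
p=grab(.65,.138,.03,.16,.25); print('rod/collar',len(p),np.median(p,0)); print(np.round(p[:,2],3))
p=grab(.6415,.057,.03,.085,.1); print('board',len(p),np.median(p,0))
```

```text
[[-0.944  0.     0.329]
 [-0.329  0.    -0.944]
 [-0.    -1.    -0.   ]]
[[ 0.329 -0.914 -0.237  0.263]
 [-0.944 -0.318 -0.083 -0.545]
 [ 0.     0.251 -0.968  0.384]
 [ 0.     0.     0.     1.   ]] 58.98183084850641
head 96 [0.43580142 0.31238476 0.08443822] [0.43591474 0.3121775  0.08346428]
rod/collar 133 [0.64758595 0.13978452 0.18556696]
[0.181 0.181 0.182 0.182 0.233 0.234 0.235 0.18  0.182 0.233 0.235 0.232
 0.181 0.184 0.188 0.233 0.235 0.235 0.23  0.187 0.185 0.186 0.228 0.231
 0.228 0.225 0.185 0.185 0.184 0.183 0.183 0.186 0.225 0.224 0.222 0.206
 0.189 0.186 0.186 0.183 0.184 0.187 0.188 0.215 0.216 0.213 0.207 0.187
 0.187 0.182 0.183 0.188 0.184 0.186 0.186 0.185 0.206 0.206 0.2   0.186
 0.183 0.184 0.186 0.184 0.186 0.183 0.185 0.186 0.196 0.199 0.195 0.187
 0.188 0.187 0.187 0.18  0.184 0.185 0.184 0.187 0.184 0.189 0.191 0.185
 0.185 0.184 0.184 0.187 0.184 0.181 0.185 0.184 0.185 0.186 0.187 0.185
 0.182 0.183 0.186 0.182 0.186 0.183 0.187 0.184 0.188 0.183 0.185 0.188
 0.184 0.187 0.177 0.184 0.183 0.182 0.186 0.187 0.188 0.184 0.184 0.184
 0.182 0.181 0.185 0.184 0.188 0.187 0.184 0.186 0.181 0.181 0.181 0.182
 0.183]
board 400 [0.64217962 0.05653424 0.09073263]
```

Call:
{"api": "send_rows", "payload": {
  "series": [
    [[2.5,4.2,2,0,0,0.18],[5,8.4,4,0,0,0.36],[7.5,12.6,6,0,0,0.54],[10,16.8,7,0,0,0.72],[12.5,21,8,0,0,0.9]]
  ],
  "gripper": 5
}}

```text
time_s: 2.52
ee_pos: [0.3228, -0.3554, 0.2993]
tcp_rot: [-1.034, 1.447, -1.449]
force: [0.3, -0.2, 0.0]
gripper_width: 0.55
```

Call:
{"api": "send_rows", "payload": {
  "series": [
    [[2.5,4.2,0,0,0,0.18],[5,8.4,0,0,0,0.36],[7.5,12.6,0,0,0,0.54],[10,16.8,0,0,0,0.72],[12.5,21,0,0,0,0.9]]
  ]
}}

```text
time_s: 3.15
ee_pos: [0.4485, -0.1439, 0.2996]
tcp_rot: [-1.427, 0.774, -0.777]
force: [-0.7, 0.4, 0.5]
gripper_width: 0.538
```

Call:
{"api": "send_rows", "payload": {
  "series": [
    [[0,4.6,0,0,0,0.18],[0,9.2,0,0,0,0.36],[0,13.8,0,0,0,0.54],[0,18.4,0,0,0,0.72],[0,23,0,0,0,0.9]]
  ]
}}

```text
time_s: 3.78
ee_pos: [0.4483, 0.0876, 0.2998]
tcp_rot: [-1.568, 0.069, -0.072]
force: [0.1, -0.2, -0.7]
gripper_width: 0.539
```

Call:
{"api": "send_rows", "payload": {
  "series": [
    [[0,4.6,0,0,0,0.18],[-0.4,9.2,-2,0,0,0.36],[-0.8,13.8,-4,0,0,0.54],[-1.0,18.4,-6,0,0,0.72],[-1.2,22.4,-9,0,0,0.9]]
  ]
}}

```text
time_s: 4.4
ee_pos: [0.4365, 0.3137, 0.2102]
tcp_rot: [-1.472, -0.641, 0.635]
force: [0.2, -0.4, 0.8]
gripper_width: 0.536
```

Call:
{"api": "send_rows", "payload": {
  "series": [
    [[0,0,0,0,0,0.14],[0,0,0,0,0,0.14]]
  ]
}}

```text
time_s: 4.65
ee_pos: [0.4362, 0.314, 0.2098]
tcp_rot: [-1.436, -0.749, 0.744]
force: [0.3, -0.8, 0.8]
gripper_width: 0.536
```

Run:
```python
from h import *
from scipy.spatial.transform import Rotation as R
s=bot.state(); print(s['ee_pos'],s['qpos'],R.from_rotvec(s['tcp_rot']).as_matrix().round(3))
im,d,c=snap('wrist','w1')
print(bot.landmark_of('wrist','peg_top'),bot.landmark_of('wrist','shoulder'))
W=cloud('w1')
m=(np.hypot(W[...,0]-.436,W[...,1]-.312)<.05)&(W[...,2]>.075)&(W[...,2]<.1)
p=W[m]; print(len(p),np.median(p,0),p.min(0),p.max(0))
```

```text
[0.43615754 0.31403305 0.20982741] [ 0.5269939  -0.03783731  1.67771787  0.00230027  1.49891837 -2.00139133] [[ 0.576  0.001 -0.818]
 [ 0.818  0.003  0.576]
 [ 0.003 -1.     0.001]]
[{'point': [0.4356, 0.3059, 0.0866], 'conf': 0.85}, {'point': [0.4733, 0.2257, 0.079], 'conf': 0.85}, {'point': [0.4433, 0.3968, 0.0818], 'conf': 0.78}, {'point': [0.3736, 0.2309, 0.0779], 'conf': 0.7}] [{'point': [0.4747, 0.2279, 0.0495], 'conf': 0.93}, {'point': [0.4366, 0.3084, 0.0575], 'conf': 0.92}, {'point': [0.4388, 0.3951, 0.0514], 'conf': 0.89}, {'point': [0.378, 0.233, 0.053], 'conf': 0.86}]
1103 [0.43590323 0.30912122 0.08565335] [0.42357526 0.29702546 0.07503912] [0.44917452 0.32290755 0.08824001]
```

View pics/w1.png

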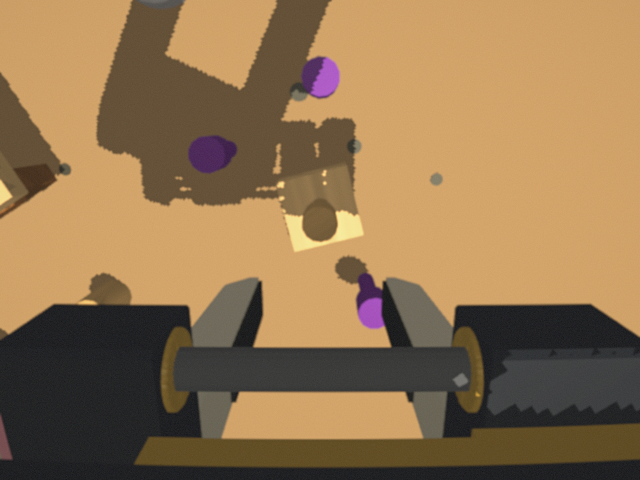

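```bash
cat >> h.py <<'E'
def top_circle(name,x,y,r,z0,z1):
    W=cloud(name); m=(np.hypot(W[...,0]-x,W[...,1]-y)<r)&(W[...,2]>z0)&(W[...,2]<z1)
    p=W[m]; c,rad=cv2.minEnclosingCircle((p[:,:2]*1000).astype(np.float32))
    return len(p),p.mean(0).round(4),np.median(p[:,2]).round(4),np.array(c)/1000,rad
E
python3 - <<'E'
from h import *
print(top_circle('w1',.436,.31,.03,.082,.092))
print(top_circle('top0',.436,.31,.03,.080,.092))
print(top_circle('scene0',.436,.31,.03,.082,.092))
E
```

```text
(1042, array([0.4363, 0.3096, 0.0856]), np.float64(0.0857), array([0.4364248 , 0.30988303]), 13.026317596435547)
(92, array([0.4359, 0.3124, 0.0846]), np.float64(0.0845), array([0.43576492, 0.31238254]), 12.777384757995605)
(103, array([0.4374, 0.3098, 0.0863]), np.float64(0.0864), array([0.43741138, 0.30963867]), 14.81430721282959)
```

Call:
{"api": "send_rows", "payload": {
  "series": [
    [[0,-0.4,-3.5,0,0,0],[0,-0.4,-7,0,0,0],[0,-0.4,-10.5,0,0,0],[0,-0.4,-13,0,0,0],[0,-0.4,-14.6,0,0,0]]
  ]
}}

```text
time_s: 5.42
ee_pos: [0.437, 0.3087, 0.0641]
tcp_rot: [-1.438, -0.745, 0.738]
force: [-0.3, -0.3, -0.2]
gripper_width: 0.538
```

Call:
{"api": "send_rows", "payload": {
  "series": [
    [[0,0,0,0,0,0],[0,0,0,0,0,0],[0,0,0,0,0,0],[0,0,0,0,0,0],[0,0,0,0,0,0]]
  ],
  "gripper": 0
}}

```text
time_s: 6.05
ee_pos: [0.438, 0.3093, 0.0655]
tcp_rot: [-1.438, -0.747, 0.736]
force: [0.9, 0.6, 5.6]
gripper_width: 0.275
```

Call:
{"api": "send_rows", "payload": {
  "series": [
    [[0,0,1,0,0,0],[0,0,3,0,0,0],[0,0,6,0,0,0],[0,0,10,0,0,0],[0,0,14,0,0,0]]
  ]
}}

```text
time_s: 6.68
ee_pos: [0.4376, 0.3091, 0.2069]
tcp_rot: [-1.438, -0.746, 0.736]
force: [0.0, -0.5, 0.5]
gripper_width: 0.275
```

Run:
```python
from h import *
s=bot.state(); print(s['ee_pos'],s['gripper_width'],s['force'])
im,d,c=snap('wrist','w2')
for q in ['peg_top','peg_tip','shoulder']: print(q,bot.landmark_of('wrist',q)[:3])
```

```text
[0.43755968 0.30912813 0.20694135] 0.2750970893946854 [ 0.01754639 -0.48775907  0.47987807]
peg_top [{'point': [0.3759, 0.2296, 0.0803], 'conf': 0.84}, {'point': [0.4396, 0.3039, 0.23], 'conf': 0.72}, {'point': [0.4742, 0.2272, 0.0779], 'conf': 0.65}]
peg_tip [{'point': [0.4729, 0.2266, -0.0054], 'conf': 0.85}, {'point': [0.4393, 0.3112, 0.1488], 'conf': 0.72}, {'point': [0.4463, 0.3949, 0.0002], 'conf': 0.57}]
shoulder [{'point': [0.439, 0.3083, 0.2006], 'conf': 0.82}, {'point': [0.3775, 0.232, 0.051], 'conf': 0.79}, {'point': [0.4737, 0.2267, 0.0521], 'conf': 0.71}]
```

View pics/w2.png

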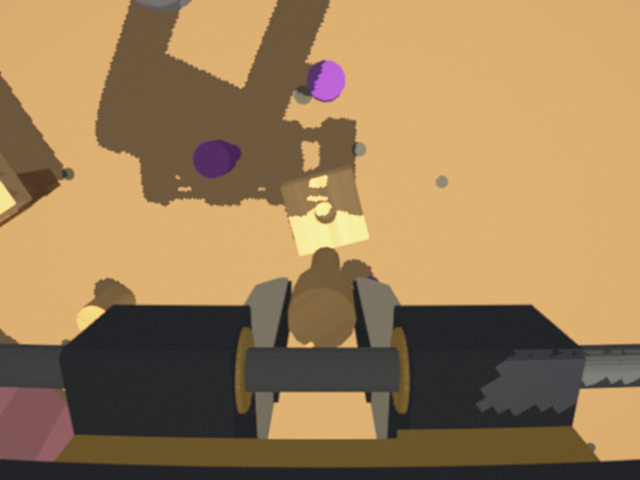

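Call:
{"api": "send_rows", "payload": {
  "series": [
    [[0,-5,1,0,0,0],[0.5,-10,2,0,0,0],[1.5,-15,3,0,0,0],[4,-20,4,0,0,0],[8,-24,4,0,0,0]]
  ]
}}

```text
time_s: 7.5
ee_pos: [0.5184, 0.0679, 0.2466]
tcp_rot: [-1.438, -0.748, 0.734]
force: [0.4, 0.8, 0.1]
gripper_width: 0.277
```

Call:
{"api": "send_rows", "payload": {
  "series": [
    [[4,-1,0,0,0,0],[8,-1,0,0,0,0],[10,-1,0,0,0,0],[12,-1,0,0,0,0],[12,-1,0,0,0,0]]
  ]
}}

```text
time_s: 8.12
ee_pos: [0.638, 0.0577, 0.244]
tcp_rot: [-1.436, -0.745, 0.737]
force: [0.0, -0.6, -0.8]
gripper_width: 0.274
```

Run:
```python
from h import *
s=bot.state(); print(s['ee_pos'],s['qpos'],s['gripper_width'],s['force'])
print(top_circle('w2',.4376,.309,.03,.222,.24))
im,d,c=snap('wrist','w3')
for q in ['hole','low_hole','peg_tip','shoulder','peg_top','mark']: print(q,bot.landmark_of('wrist',q)[:2])
print(top_circle('w3',s['ee_pos'][0],s['ee_pos'][1],.03,.255,.28))
```

```text
[0.63803839 0.05770954 0.24395166] [ 0.00641723  0.22800796  1.33312147  0.00639546  1.57782555 -2.51477415] 0.2735458572343392 [ 0.02438332 -0.62859874 -0.78497731]
(5327, array([0.4361, 0.3054, 0.2283]), np.float64(0.2272), array([0.43283588, 0.3011424 ]), 27.623289108276367)
hole [{'point': [0.6394, 0.0588, 0.087], 'conf': 0.94}]
low_hole [{'point': [0.6391, 0.0563, 0.076], 'conf': 0.63}]
peg_tip [{'point': [0.6358, 0.057, 0.1854], 'conf': 0.75}, {'point': [0.6402, 0.0594, 0.1858], 'conf': 0.59}]
shoulder [{'point': [0.6383, 0.054, 0.2407], 'conf': 0.92}, {'point': [0.474, 0.2264, 0.0518], 'conf': 0.78}]
peg_top [{'point': [0.4721, 0.2266, 0.0793], 'conf': 0.91}, {'point': [0.6414, 0.0525, 0.2638], 'conf': 0.72}]
mark []
(6151, array([0.6361, 0.0535, 0.2653]), np.float64(0.2641), array([0.63337573, 0.04983499]), 27.596820831298828)
```

View pics/w3.png

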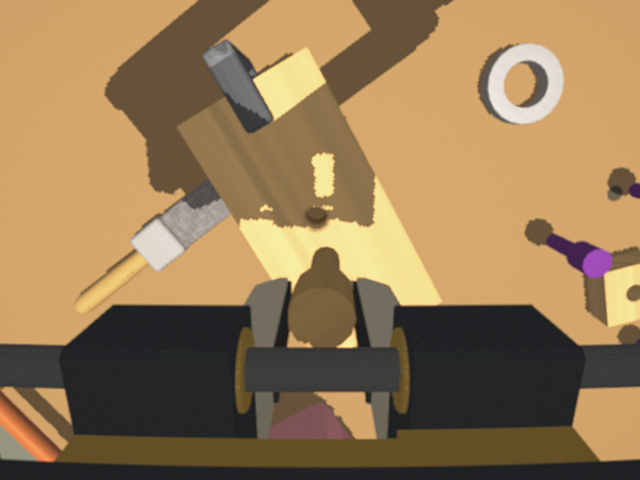

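Run:
```python
from h import *
im=cv2.imread('pics/w3.png'); c=im[170:350,240:400]
cv2.imwrite('pics/w3z.png',cv2.resize(np.clip(c.astype(float)*1.5,0,255).astype(np.uint8),None,fx=5,fy=3.3,interpolation=cv2.INTER_NEAREST)[:600])
```

```text
(no output)
```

View pics/w3z.png

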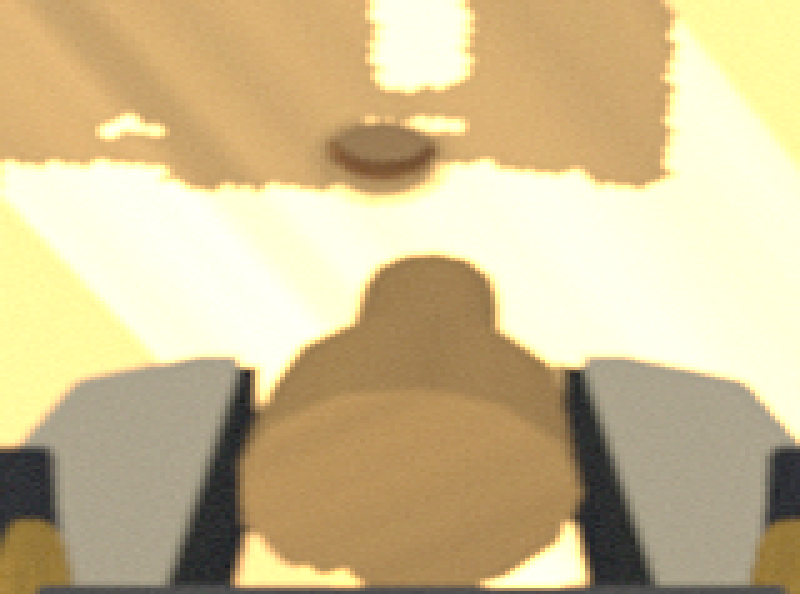

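```bash
cat >> h.py <<'E'
def ray(name,u,v,zw):
    z=np.load(f'pics/{name}.npz'); f=240/np.tan(np.radians(z['fov'])/2)
    K=np.array([[f,0,z['cx']],[0,f,z['cy']],[0,0,1.]])
    n=cv2.undistortPoints(np.array([[[u,v]]],float),K,np.array([float(z['k1']),0,0,0]))[0,0]
    E=z['E']; dd=E[:3,:3]@np.r_[n,1]; t=(zw-E[2,3])/dd[2]; return E[:3,3]+t*dd
def proj(name,P):
    z=np.load(f'pics/{name}.npz'); f=240/np.tan(np.radians(z['fov'])/2)
    K=np.array([[f,0,z['cx']],[0,f,z['cy']],[0,0,1.]]); M=np.linalg.inv(z['E'])
    r,_=cv2.Rodrigues(M[:3,:3]); return cv2.projectPoints(np.atleast_2d(P).astype(float),r,M[:3,3],K,np.array([float(z['k1']),0,0,0]))[0][:,0]
E
python3 - <<'E'
from h import *
print('hole',ray('w3',316.6,216,.092))
t=np.array([.6380,.0577])
z=.188
a=np.arange(0,6.28,.05)
c=np.c_[t[0]+.0075*np.cos(a),t[1]+.0075*np.sin(a),0*a+z]
q=proj('w3',c); print('foot bbox',q.min(0),q.max(0))
c=np.c_[t[0]+.013*np.cos(a),t[1]+.013*np.sin(a),0*a+.266]
q=proj('w3',c); print('head bbox',q.min(0),q.max(0),'obs u 288..356, top v 288')
print('foot obs u 312.4-339, top v 247.6')
W=cloud('w3')
for v in range(290,345,6): print(v,W[v,322].round(4), end=' ')
for n in ['top0','scene0']:
    for p in [[.6395,.0575,.092],[.6415,.057,.092]]: print(n,proj(n,p))
E
python3 - <<'E'
from h import *
for n,(u,v) in {'top0':(298,233),'scene0':(326,277)}.items():
    im=cv2.imread(f'pics/{n}.png')[v-30:v+30,u-40:u+40]
    cv2.imwrite(f'pics/{n}h.png',cv2.resize(im,None,fx=10,fy=10,interpolation=cv2.INTER_CUBIC))
E
```

```text
hole [0.63999036 0.05256034 0.092     ]
foot bbox [309.47826523 244.96207105] [336.91232   271.1188616]
head bbox [288.9950038  289.70518577] [359.28573515 353.71655625] obs u 288..356, top v 288
foot obs u 312.4-339, top v 247.6
290 [0.6316 0.0473 0.2643] 296 [0.6328 0.0491 0.2647] 302 [0.6345 0.0514 0.2637] 308 [0.6359 0.0533 0.2638] 314 [0.6371 0.0551 0.2642] 320 [0.6389 0.0575 0.2632] 326 [0.6401 0.0592 0.264 ] 332 [0.6417 0.0615 0.2634] 338 [0.6428 0.0631 0.2646] 344 [0.6443 0.0651 0.2645] top0 [[297.35636382 233.68064301]]
top0 [[297.53548136 232.89465485]]
scene0 [[327.7883184  276.61902827]]
scene0 [[327.00455522 277.12676386]]
```

View pics/top0h.png

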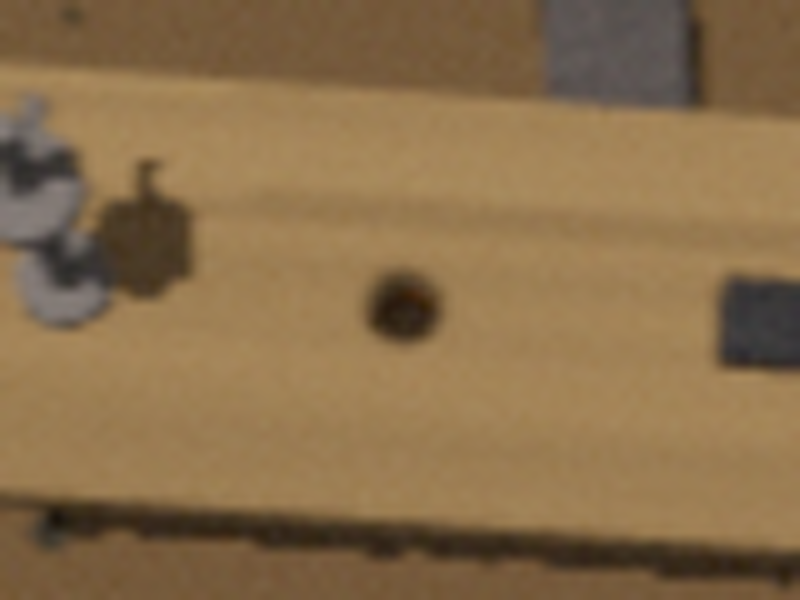

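View pics/scene0h.png

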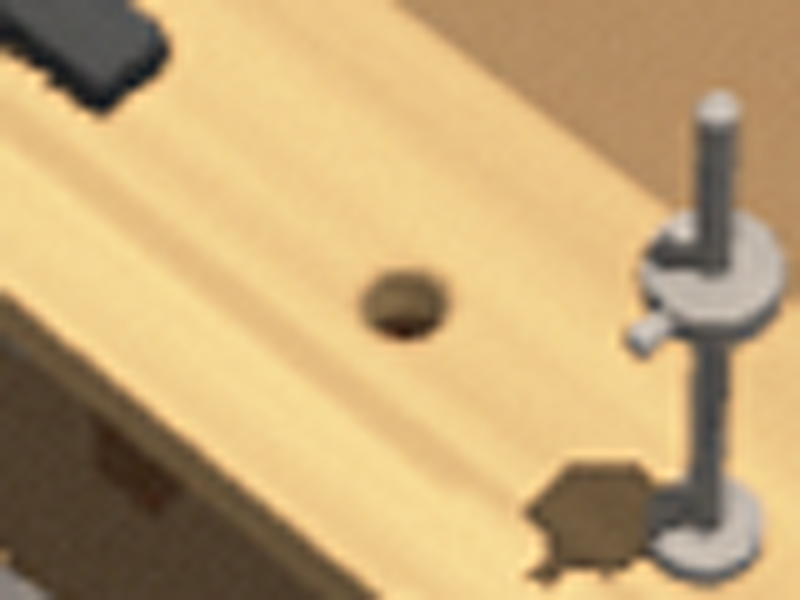

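Run:
```python
from h import *
print('top',ray('top0',297.9,233.2,.092),'scene',ray('scene0',325.9,277.3,.092))
print('foot', ray('w3',325.7,260.7,.188),'head', ray('w3',322.2,320,.266))
# top camera: head of peg parked vs wrist for bias
print(bot.state()['time_s'])
```

```text
top [0.64068586 0.05611235 0.092     ] scene [0.64323343 0.05544637 0.092     ]
foot [0.63773444 0.05968871 0.188     ] head [0.63800189 0.05646435 0.266     ]
8.475
```

Call:
{"api": "send_rows", "payload": {
  "series": [
    [[0.3,-0.5,-3,0,0,0],[0.3,-0.5,-6,0,0,0],[0.3,-0.5,-8.0,0,0,0],[0.3,-0.5,-8.4,0,0,0],[0.3,-0.5,-8.4,0,0,0]]
  ]
}}

```text
time_s: 9.1
ee_pos: [0.6413, 0.053, 0.1636]
tcp_rot: [-1.438, -0.749, 0.734]
force: [0.1, 0.8, 0.3]
gripper_width: 0.275
```

Run:
```python
from h import *
s=bot.state(); print(s['ee_pos'],s['force'])
for c in ['wrist','scene','top']: snap(c,c+'4')
im=cv2.imread('pics/wrist4.png')[190:310,240:400]
cv2.imwrite('pics/w4z.png',cv2.resize(im,None,fx=5,fy=5,interpolation=cv2.INTER_CUBIC))
im=cv2.imread('pics/scene4.png')[215:315,260:420]
cv2.imwrite('pics/s4z.png',cv2.resize(im,None,fx=5,fy=5,interpolation=cv2.INTER_CUBIC))
```

```text
[0.64127302 0.05299509 0.16360117] [0.12722718 0.82129517 0.28445048]
```

View pics/w4z.png

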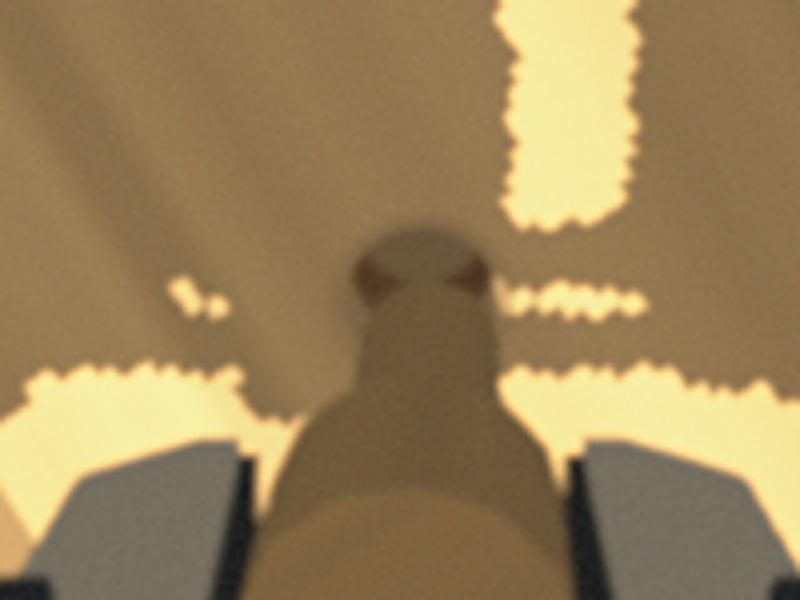

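View pics/s4z.png

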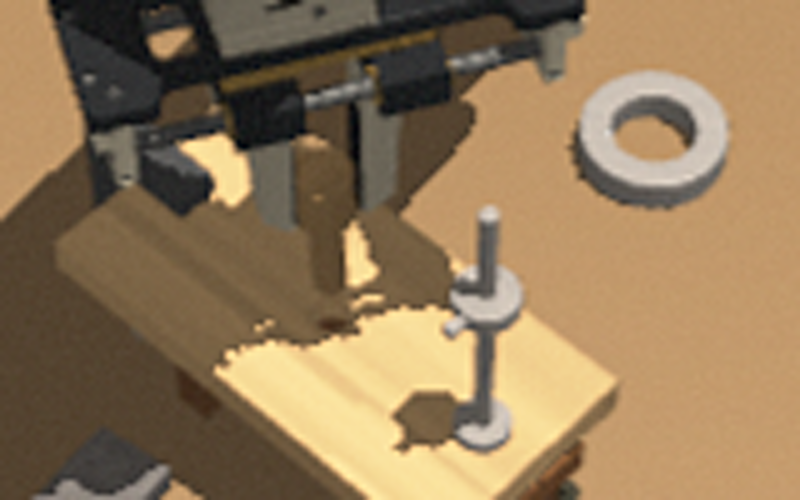

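Run:
```python
from h import *
a=np.arange(0,6.28,.03)
def far(cx,cy,r,z):
    q=proj('wrist4',np.c_[cx+r*np.cos(a),cy+r*np.sin(a),0*a+z]); return np.r_[q.min(0),q.max(0)].round(1)
from scipy.optimize import fsolve
def fit(u,v,r,z):
    def f(c):
        b=far2(c[0],c[1],r,z); return [(b[0]+b[2])/2-u,b[1]-v]
    return fsolve(f,[.641,.054])
def far2(cx,cy,r,z):
    q=proj('wrist4',np.c_[cx+r*np.cos(a),cy+r*np.sin(a),0*a+z]); return np.r_[q.min(0),q.max(0)]
h=fit(323.6,236,.009,.092); print('hole',h,far(*h,.009,.092))
for z in [.104,.106,.108]:
    for r in [.0065,.0075]:
        p=fit(325.6,245.2,r,z); print(z,r,p,far(*p,r,z),'move',h-p)
```

```text
hole [0.64169038 0.05361932] [308.2 236.  339.  265.6]
0.104 0.0065 [0.64053818 0.0538857 ] [313.9 245.2 337.3 267.5] move [ 0.0011522  -0.00026638]
0.104 0.0075 [0.64111707 0.05470099] [312.1 245.2 339.1 270.9] move [ 0.0005733  -0.00108167]
0.106 0.0065 [0.64021237 0.05340604] [313.8 245.2 337.4 267.7] move [0.001478   0.00021328]
0.106 0.0075 [0.64079127 0.05422133] [312.  245.2 339.2 271.1] move [ 0.0008991  -0.00060201]
0.108 0.0065 [0.63988657 0.05292638] [313.7 245.2 337.5 267.9] move [0.0018038  0.00069294]
0.108 0.0075 [0.64046547 0.05374167] [311.9 245.2 339.3 271.4] move [ 0.0012249  -0.00012235]
```

Call:
{"api": "send_rows", "payload": {
  "series": [
    [[0.1,0,-0.6,0,0,0],[0.1,0,-1.2,0,0,0],[0.1,0,-1.8,0,0,0],[0.1,0,-2.1,0,0,0]]
  ]
}}

```text
time_s: 9.75
ee_pos: [0.6424, 0.053, 0.1425]
tcp_rot: [-1.438, -0.749, 0.733]
force: [-0.6, -0.9, -1.0]
gripper_width: 0.275
```

Run:
```python
from h import *
s=bot.state(); print(s['ee_pos'],s['force'],s['wrist_torque'])
for c in ['wrist','scene']: snap(c,c+'5')
im=cv2.imread('pics/wrist5.png')[190:310,240:400]
cv2.imwrite('pics/w5z.png',cv2.resize(im,None,fx=5,fy=5,interpolation=cv2.INTER_CUBIC))
```

```text
[0.64241041 0.0529532  0.14246754] [-0.60399475 -0.93222697 -0.95847943] [ 0.09378441 -0.09485904  0.02998342]
```

View pics/w5z.png

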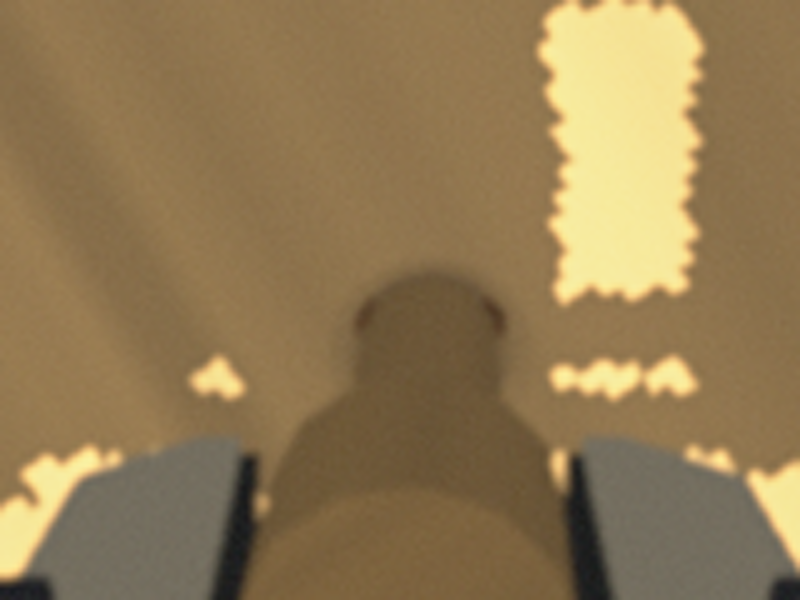

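Call:
{"api": "send_rows", "payload": {
  "series": [
    [[0.07,0.1,-0.1,0,0,0],[0.07,0.1,-0.8,0,0,0],[0.07,0.1,-1.4,0,0,0],[0.07,0.1,-1.4,0,0,0]]
  ]
}}

```text
time_s: 10.35
ee_pos: [0.6425, 0.054, 0.1275]
tcp_rot: [-1.438, -0.748, 0.734]
force: [-0.2, 0.1, -0.1]
gripper_width: 0.273
```

Run:
```python
from h import *
s=bot.state(); print(s['ee_pos'],s['force'],s['wrist_torque'])
for c in ['wrist']: snap(c,c+'6')
im=cv2.imread('pics/wrist6.png')[190:310,240:400]
cv2.imwrite('pics/w6z.png',cv2.resize(im,None,fx=5,fy=5,interpolation=cv2.INTER_CUBIC))
```

```text
[0.64247247 0.05395653 0.1275106 ] [-0.24595635  0.07929819 -0.1148862 ] [ 0.11298485 -0.1006737   0.00699792]
```

View pics/w6z.png

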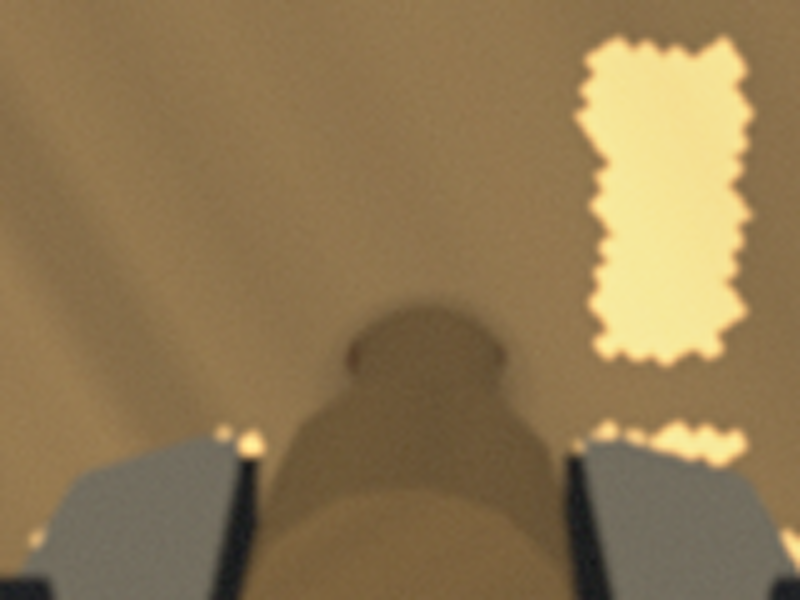

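Call:
{"api": "send_rows", "payload": {
  "series": [
    [[0,0,-0.5,0,0,0],[0,0,-1,0,0,0],[0,0,-1.4,0,0,0],[0,0,-1.4,0,0,0]]
  ]
}}

```text
time_s: 10.9
ee_pos: [0.6424, 0.054, 0.1134]
tcp_rot: [-1.437, -0.748, 0.735]
force: [1.0, -0.3, -0.1]
gripper_width: 0.274
```

Foot is past the cleat's top (z ≈ 0.057) with no force. Carry on.

Call:
{"api": "send_rows", "payload": {
  "series": [
    [[0,0,-0.4,0,0,0],[0,0,-0.8,0,0,0],[0,0,-1.1,0,0,0],[0,0,-1.2,0,0,0]]
  ]
}}

```text
time_s: 11.4
ee_pos: [0.6422, 0.0539, 0.101]
tcp_rot: [-1.437, -0.747, 0.735]
force: [0.2, 0.7, -0.6]
gripper_width: 0.273
```

Call:
{"api": "send_rows", "payload": {
  "series": [
    [[0,0,-0.2,0,0,0],[0,0,-0.35,0,0,0],[0,0,-0.35,0,0,0]]
  ]
}}

```text
time_s: 11.78
ee_pos: [0.6423, 0.054, 0.0979]
tcp_rot: [-1.437, -0.748, 0.735]
force: [-2.0, 0.9, 3.2]
gripper_width: 0.274
```

Run:
```python
from h import *
s=bot.state(); print(s['ee_pos'],s['force'],s['wrist_torque'])
for c in ['scene']: snap(c,c+'7')
im=cv2.imread('pics/scene7.png')[215:315,260:420]
cv2.imwrite('pics/s7z.png',cv2.resize(im,None,fx=5,fy=5,interpolation=cv2.INTER_CUBIC))
```

```text
[0.64227172 0.05397557 0.09787623] [-2.0281524   0.90595973  3.15874933] [0.13105186 0.20392847 0.04613321]
```

View pics/s7z.png

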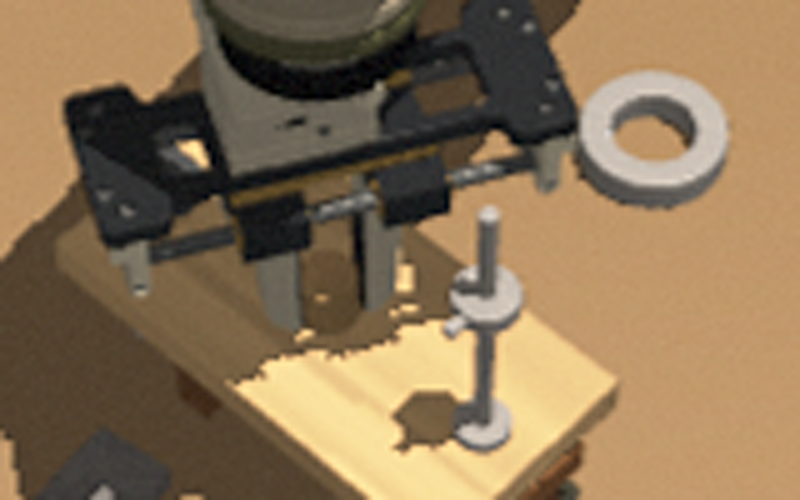

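Call:
{"api": "send_rows", "payload": {
  "series": [
    [[0,0,0,0,0,0],[0,0,0,0,0,0],[0,0,0,0,0,0],[0,0,0,0,0,0]]
  ],
  "gripper": 4.5
}}

```text
time_s: 12.32
ee_pos: [0.6422, 0.054, 0.0978]
tcp_rot: [-1.437, -0.748, 0.735]
force: [-1.2, 0.0, -0.5]
gripper_width: 0.481
```

Call:
{"api": "send_rows", "payload": {
  "series": [
    [[0,0,1,0,0,0],[0,0,3,0,0,0],[0,0,6,0,0,0],[0,0,10,0,0,0],[0,0,14,0,0,0]]
  ]
}}

```text
time_s: 12.95
ee_pos: [0.6424, 0.054, 0.241]
tcp_rot: [-1.438, -0.749, 0.734]
force: [0.2, -0.1, 0.1]
gripper_width: 0.486
```

Run:
```python
from h import *
s=bot.state(); print(s['ee_pos'],s['force'],s['wrist_torque'])
for c in ['wrist','scene']:
    snap(c,c+'8')
    for q in ['peg_top','shoulder']: print(c,q,bot.landmark_of(c,q)[:4])
    print(top_circle(c+'8',.642,.055,.025,.110,.135))
```

```text
[0.64244151 0.05396184 0.24103574] [ 0.18943174 -0.13376141  0.05883005] [ 0.10147224 -0.17780066  0.02160428]
wrist peg_top [{'point': [0.4753, 0.2253, 0.0805], 'conf': 0.86}, {'point': [0.6411, 0.0514, 0.1176], 'conf': 0.66}, {'point': [0.65, 0.1427, 0.2351], 'conf': 0.63}]
wrist shoulder [{'point': [0.472, 0.2283, 0.0509], 'conf': 0.67}]
(1080, array([0.6421, 0.0528, 0.1174]), np.float64(0.1176), array([0.64255634, 0.05340257]), 13.096935272216797)
scene peg_top [{'point': [0.4711, 0.2276, 0.0769], 'conf': 0.82}, {'point': [0.3737, 0.2343, 0.0826], 'conf': 0.66}, {'point': [0.4401, 0.3897, 0.0766], 'conf': 0.61}, {'point': [0.6379, 0.0515, 0.1184], 'conf': 0.45}]
scene shoulder [{'point': [0.4784, 0.227, 0.0523], 'conf': 0.78}, {'point': [0.6437, 0.0525, 0.0928], 'conf': 0.72}, {'point': [0.4426, 0.3994, 0.0511], 'conf': 0.6}, {'point': [0.3769, 0.2311, 0.0542], 'conf': 0.54}]
(125, array([0.6444, 0.0544, 0.1171]), np.float64(0.1173), array([0.64297223, 0.05401998]), 14.07120418548584)
```

View pics/wrist8.png

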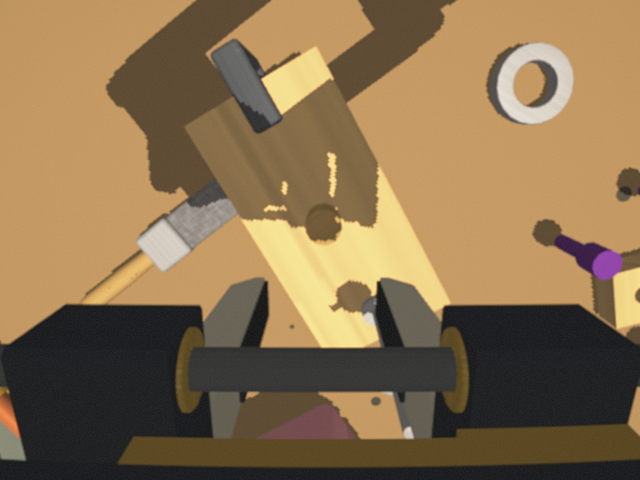

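Call:
{"api": "send_rows", "payload": {
  "series": [
    [[-3,-5,3,0,0,-0.18],[-6,-10,5,0,0,-0.36],[-9,-15,5,0,0,-0.54],[-12,-20,5,0,0,-0.72],[-15,-25,5,0,0,-0.9]]
  ],
  "gripper": 6
}}

```text
time_s: 13.88
ee_pos: [0.49, -0.1971, 0.2859]
tcp_rot: [-1.569, -0.04, 0.031]
force: [0.9, -0.3, -0.0]
gripper_width: 0.646
```

Call:
{"api": "send_rows", "payload": {
  "series": [
    [[-3,-5,-2,0,0,-0.18],[-5,-9,-4,0,0,-0.36],[-5,-10,-6,0,0,-0.41],[-5,-10,-8,0,0,-0.41]]
  ]
}}

```text
time_s: 14.38
ee_pos: [0.4397, -0.2969, 0.2039]
tcp_rot: [-1.551, 0.282, -0.29]
force: [0.3, 0.5, 0.4]
gripper_width: 0.648
```

Run:
```python
from h import *
s=bot.state(); print(s['ee_pos'],s['qpos'])
snap('wrist','w9')
for n,z0,z1 in [('top0',.010,.035),('scene0',.010,.035),('w9',.010,.030)]:
    W=cloud(n); u=np.array([np.cos(-.38),np.sin(-.38)])
    d=W[...,:2]-np.array([.44,-.298]); al=d@u; ac=d@np.array([-u[1],u[0]])
    m=(al>-.11)&(al<.15)&(abs(ac)<.05)&(W[...,2]>z0)&(W[...,2]<z1)
    p=W[m]; a=al[m]; c=ac[m]
    h=a<.06; H=p[h]
    if len(H)<20: print(n,len(H)); continue
    vx,vy,x0,y0=cv2.fitLine((H[:,:2]*1000).astype(np.float32),cv2.DIST_L2,0,.01,.01).ravel()
    print(n,len(p),'al',a.min(),a.max(),'yaw',np.arctan2(vy,vx),'ctr',H[:,:2].mean(0),'z',np.median(H[:,2]),'ac',np.median(c[h]))
    l=p[a>.07]
    if len(l): print('frame',cv2.minEnclosingCircle((l[:,:2]*1000).astype(np.float32)),np.median(l[:,2]))
```

```text
[ 0.43968692 -0.29687146  0.20386665] [-0.6929502  -0.05462545  1.70487754  0.00338646  1.48786643 -1.89931087]
top0 857 al -0.08969891838235258 0.13922836815809272 yaw -0.34257358 ctr [ 0.42564641 -0.2923706 ] z 0.017903231602239278 ac -0.00014213281840730408
frame ((538.4310913085938, -333.9465026855469), 34.48570251464844) 0.013249460920887302
scene0 866 al -0.0877956775813741 0.14050987930739395 yaw -0.34277216 ctr [ 0.42835162 -0.29241939] z 0.01861057314493353 ac 0.0018655779509914854
frame ((539.575439453125, -335.0793151855469), 37.000816345214844) 0.014201588616349126
w9 7749 al -0.08984736952622044 0.13074055224764983 yaw -0.3434493 ctr [ 0.42151051 -0.29386747] z 0.01954380186666299 ac -0.0029825605311342364
frame ((537.034912109375, -335.16424560546875), 34.01292419433594) 0.01243284817996168
```

View pics/w9.png

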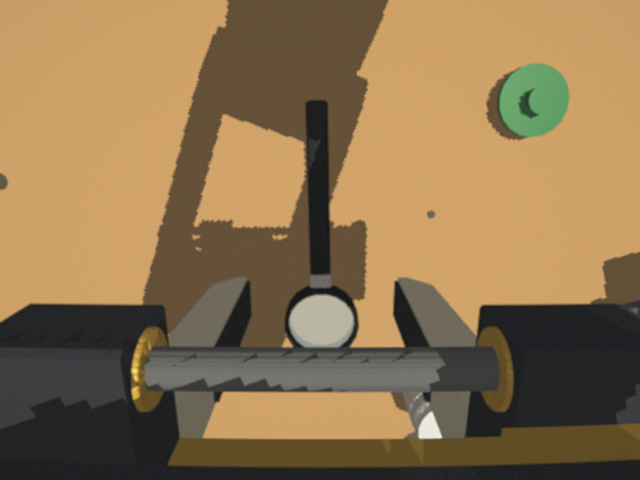

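Call:
{"api": "send_rows", "payload": {
  "series": [
    [[0.4,-0.4,-5,0,0,0.02],[0.4,-0.4,-10,0,0,0.02],[0.4,-0.4,-14.5,0,0,0.02],[0.4,-0.4,-17,0,0,0.02],[0.4,-0.4,-18.5,0,0,0.02]]
  ]
}}

```text
time_s: 15.05
ee_pos: [0.4429, -0.2971, 0.0139]
tcp_rot: [-1.549, 0.267, -0.265]
force: [-0.4, -0.2, 0.6]
gripper_width: 0.648
```

Call:
{"api": "send_rows", "payload": {
  "series": [
    [[0,0,-0.7,0,0,0],[0,0,-1.2,0,0,0],[0,0,-1.2,0,0,0]]
  ]
}}

```text
time_s: 15.42
ee_pos: [0.4433, -0.2973, 0.0025]
tcp_rot: [-1.55, 0.266, -0.266]
force: [0.7, -0.6, 0.5]
gripper_width: 0.647
```

Call:
{"api": "send_rows", "payload": {
  "series": [
    [[0,-0.3,0.2,0,0,0],[0,-0.3,0.2,0,0,0]]
  ]
}}

```text
time_s: 15.68
ee_pos: [0.444, -0.3012, 0.0056]
tcp_rot: [-1.551, 0.265, -0.267]
force: [1.3, -1.5, -0.3]
gripper_width: 0.643
```

Call:
{"api": "send_rows", "payload": {
  "series": [
    [[0,0,0,0,0,0],[0,0,0,0,0,0],[0,0,0,0,0,0],[0,0,0,0,0,0],[0,0,0,0,0,0]]
  ],
  "gripper": 0
}}

```text
time_s: 16.3
ee_pos: [0.4439, -0.3011, 0.0055]
tcp_rot: [-1.551, 0.265, -0.267]
force: [-0.1, 0.1, 0.8]
gripper_width: 0.189
```

Call:
{"api": "send_rows", "payload": {
  "series": [
    [[0,0,0,0,0,0],[0,0,2,0,0,0],[0,0,5,0,0,0],[0,0,9,0,0,0],[0,0,9,0,0,0]]
  ]
}}

```text
time_s: 16.92
ee_pos: [0.4461, -0.3029, 0.0992]
tcp_rot: [-1.554, 0.261, -0.272]
force: [0.1, -0.3, -1.8]
gripper_width: 0.189
```

Run:
```python
from h import *
s=bot.state(); print(s['ee_pos'],s['gripper_width'],s['force'],s['wrist_torque'])
for c in ['scene','top','wrist']:
    snap(c,c+'10')
    for q in ['loupe','lens']: print(c,q,bot.landmark_of(c,q)[:2])
```

```text
[ 0.44607254 -0.30285158  0.09917885] 0.1888808446235358 [ 0.13987307 -0.30815002 -1.79708428] [ 0.07818835 -0.14029973 -0.03706646]
scene loupe [{'point': [0.4448, -0.3002, 0.094], 'conf': 0.87}, {'point': [0.6501, 0.1383, 0.2333], 'conf': 0.73}]
scene lens [{'point': [0.5367, -0.3384, 0.1038], 'conf': 0.95}]
top loupe []
top lens [{'point': [0.5363, -0.3352, 0.0988], 'conf': 0.91}, {'point': [0.632, -0.0566, 0.1058], 'conf': 0.42}]
wrist loupe []
wrist lens []
```

View pics/scene10.png

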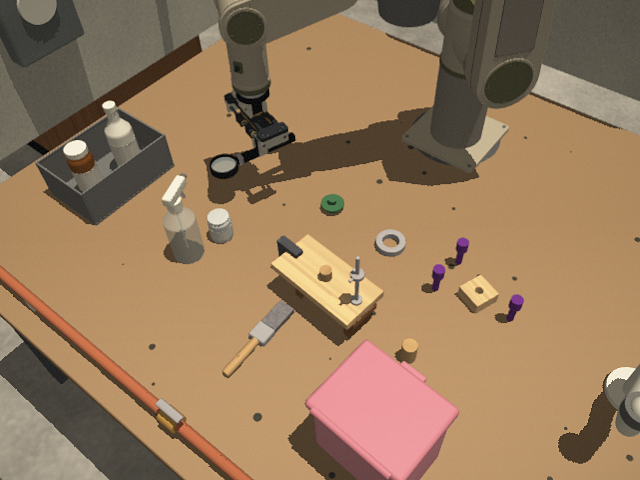

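Call:
{"api": "send_rows", "payload": {
  "series": [
    [[0,0,3,0,0,0],[0,2,7,0,0,0.05],[0.5,5,11,0,0,0.1],[1,9,13,0,0,0.15],[2,13,13,0,0,0.2]]
  ]
}}

```text
time_s: 18.0
ee_pos: [0.4645, -0.1703, 0.2269]
tcp_rot: [-1.565, 0.106, -0.111]
force: [0.3, 0.1, -1.8]
gripper_width: 0.193
```

Call:
{"api": "send_rows", "payload": {
  "series": [
    [[1.5,4,0,0,0,0.04],[3,8,0,0,0,0.08],[4.5,12,0,0,0,0.11],[6,16,0,0,0,0.14],[7,19,0,0,0,0.14]]
  ]
}}

```text
time_s: 18.62
ee_pos: [0.5348, 0.0215, 0.2265]
tcp_rot: [-1.567, -0.004, 0.0]
force: [-0.0, 0.3, -1.3]
gripper_width: 0.191
```

Call:
{"api": "send_rows", "payload": {
  "series": [
    [[0.5,2,0,0,0,0],[0.5,3,0,0,0,0],[0.5,3.3,0,0,0,0],[0.5,3.3,0,0,0,0]]
  ]
}}

```text
time_s: 19.12
ee_pos: [0.5396, 0.0539, 0.2264]
tcp_rot: [-1.568, -0.004, 0.0]
force: [-0.1, 0.4, -1.5]
gripper_width: 0.189
```

Run:
```python
from h import *
s=bot.state(); print(s['ee_pos'],s['gripper_width'],s['force'],s['wrist_torque'])
for c in ['scene','top','wrist']:
    snap(c,c+'11')
    for q in ['loupe','lens','peg_top']: print(c,q,bot.landmark_of(c,q)[:2])
```

```text
[0.53961973 0.05393106 0.22640096] 0.18894857940590293 [-0.14765724  0.37748103 -1.49641207] [ 0.11327135 -0.14434345 -0.03576755]
scene loupe [{'point': [0.5392, 0.0515, 0.2184], 'conf': 0.78}]
scene lens [{'point': [0.6345, 0.0513, 0.2308], 'conf': 0.85}, {'point': [0.6416, 0.0526, 0.0707], 'conf': 0.29}]
scene peg_top [{'point': [0.4432, 0.3903, 0.075], 'conf': 0.82}, {'point': [0.6342, 0.05, 0.2332], 'conf': 0.72}]
top loupe [{'point': [0.5325, 0.0515, 0.2255], 'conf': 0.79}, {'point': [0.4346, 0.3081, 0.0008], 'conf': 0.25}]
top lens [{'point': [0.8097, 0.0009, -0.0013], 'conf': 0.25}]
top peg_top [{'point': [0.376, 0.2296, 0.0758], 'conf': 0.57}, {'point': [0.4431, 0.3957, 0.0781], 'conf': 0.54}]
wrist loupe [{'point': [0.5337, 0.053, 0.2221], 'conf': 0.75}]
wrist lens []
wrist peg_top [{'point': [0.475, 0.2264, 0.0809], 'conf': 0.71}]
```

View pics/scene11.png

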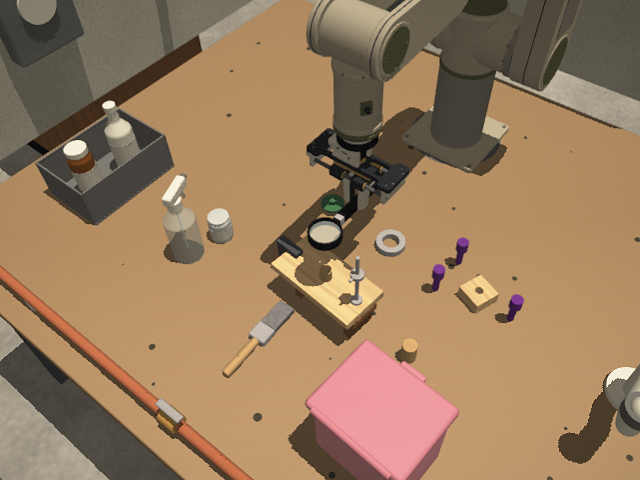

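View pics/top11.png

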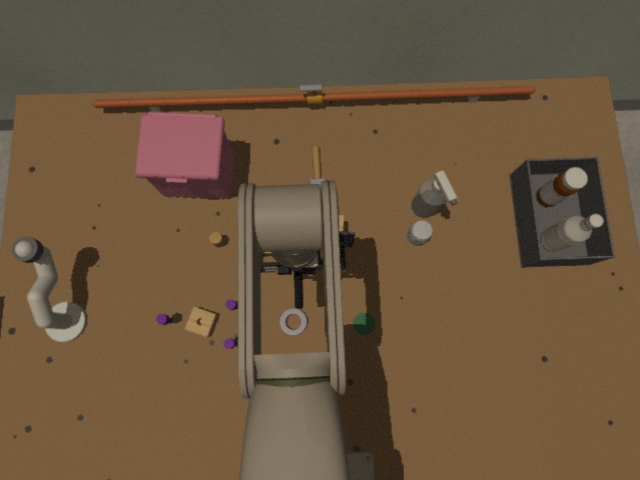

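Call:
{"api": "send_rows", "payload": {
  "series": [
    [[0.4,0,-1.5,0,0,0],[0.4,0,-3,0,0,0],[0.4,0,-4.4,0,0,0],[0.4,0,-5.1,0,0,0],[0.4,0,-5.1,0,0,0]]
  ]
}}

```text
time_s: 20.35
ee_pos: [0.5432, 0.0544, 0.1745]
tcp_rot: [-1.567, -0.003, 0.001]
force: [-0.4, -0.3, -1.9]
gripper_width: 0.19
```

Run:
```python
from h import *
s=bot.state(); print(s['ee_pos'],s['gripper_width'],s['force'],s['joint_vel'].round(3))
snap('scene','scene12')
for q in ['lens','mark','peg_top']: print(q,[(np.round(r['point'],4),r['conf']) for r in bot.landmark_of('scene',q)[:4]])
W=cloud('scene12')
m=(np.hypot(W[...,0]-.64,W[...,1]-.053)<.055)&(W[...,2]>.155)&(W[...,2]<.205)
p=W[m]; print(len(p),p.mean(0),p.min(0),p.max(0),cv2.minEnclosingCircle((p[:,:2]*1000).astype(np.float32)))
t=p[p[:,2]>np.percentile(p[:,2],30)]
A=np.c_[t[:,:2]-[.64,.053],np.ones(len(t))]
for _ in range(5):
    c=np.linalg.lstsq(A,t[:,2],rcond=None)[0]; r=t[:,2]-A@c; k=abs(r)<2*r.std(); A=A[k];t=t[k]
print('plane',c,len(t))
m=(np.hypot(W[...,0]-.649,W[...,1]-.139)<.022)&(W[...,2]>.165)&(W[...,2]<.195)
q=W[m]; print('collar',len(q),np.percentile(q[:,2],[2,25,50,75,98]))
im=cv2.imread('pics/scene12.png')[190:320,240:400]
cv2.imwrite('pics/s12z.png',cv2.resize(im,None,fx=4.6,fy=4.6,interpolation=cv2.INTER_CUBIC))
```

```text
[0.54324378 0.0544194  0.17453148] 0.1898274104191547 [-0.44390403 -0.26773716 -1.90438802] [ 0.001 -0.014 -0.023 -0.     0.009  0.   ]
lens [(array([0.6398, 0.0506, 0.1831]), 0.76)]
mark [(array([0.6482, 0.1379, 0.1788]), 0.64)]
peg_top [(array([0.4728, 0.2261, 0.0768]), 0.72), (array([0.4409, 0.3892, 0.0764]), 0.72), (array([0.6377, 0.054 , 0.1192]), 0.59), (array([0.3737, 0.2351, 0.084 ]), 0.58)]
1053 [0.6400399  0.05517259 0.18302893] [0.58510634 0.01933547 0.1680594 ] [0.6795     0.08833701 0.19375577] ((632.3031616210938, 55.397216796875), 47.19991683959961)
plane [-0.05213734  0.01983335  0.1847415 ] 685
collar 157 [0.17774464 0.18401915 0.18611919 0.18723143 0.19323821]
```

View pics/s12z.png

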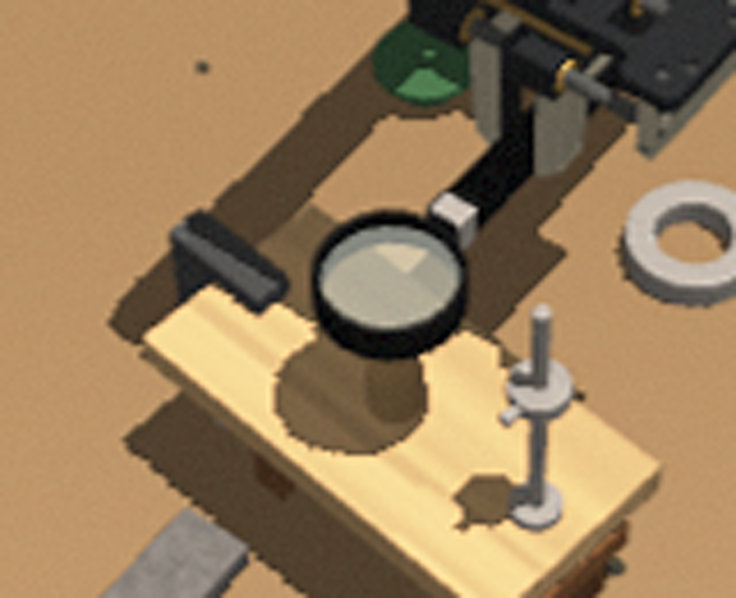

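Run:
```python
from h import *
from scipy.optimize import least_squares
a=np.arange(0,6.28,.03)
def bb(P):
    x,y,z=P; c=np.r_[np.c_[x+.034*np.cos(a),y+.034*np.sin(a),0*a+z+.01],np.c_[x+.034*np.cos(a),y+.034*np.sin(a),0*a+z-.01]]
    q=proj('scene12',c); return np.r_[q.min(0),q.max(0)]
obs=np.array([240+312/4.6-.4,190+207/4.6-.4,240+470/4.6-.4,190+360/4.6-.4])
print(obs,bb([.6432,.0544,.179]))
for z in [.175,.179,.183,.187]:
    r=least_squares(lambda p:bb([p[0],p[1],z])-obs,[.64,.054]); print(z,r.x,r.fun.round(2))
# rim in depth: use handle/silver ferrule too
W=cloud('scene12')
u=W[...,0]-.6432; v=W[...,1]-.0544
al=u; m=(al>-.16)&(al<-.03)&(abs(v)<.012)&(W[...,2]>.17)&(W[...,2]<.2)
p=W[m]
for x0 in np.arange(.5,.62,.01):
    s=p[(abs(p[:,0]-x0)<.005)]
    if len(s)>5: print(round(x0,3),len(s),np.percentile(s[:,2],[50,90]).round(4),np.median(s[:,1]).round(4))
ring=np.hypot(u,v); k=(ring>.026)&(ring<.034)&(W[...,2]>.17)&(W[...,2]<.2)
for q in range(0,360,45):
    an=np.degrees(np.arctan2(v,u))%360; s=W[k&(abs((an-q+180)%360-180)<22)]
    print(q,len(s),np.percentile(s[:,2],[50,90]).round(4) if len(s) else '')
```

```text
[307.42608696 234.6        341.77391304 267.86086957] [306.97193245 234.75975405 341.83253609 268.37864912]
0.175 [0.63991625 0.0521851 ] [-0.17 -0.1   0.17  0.09]
0.179 [0.64228115 0.05417326] [-0.25 -0.18  0.25  0.16]
0.183 [0.64464596 0.05616137] [-0.32 -0.25  0.32  0.22]
0.187 [0.64701067 0.05814943] [-0.39 -0.33  0.4   0.29]
0.5 12 [0.1868 0.1916] 0.0611
0.51 6 [0.1775 0.1812] 0.0615
0.54 21 [0.1893 0.1974] 0.0463
0.55 56 [0.1891 0.1951] 0.0524
0.56 46 [0.1873 0.1909] 0.0582
0.57 51 [0.1882 0.1913] 0.0584
0.58 46 [0.1874 0.1899] 0.0564
0.59 48 [0.1883 0.1907] 0.058
0.6 57 [0.1886 0.1908] 0.0574
0.61 37 [0.188  0.1904] 0.0544
0 42 [0.1842 0.1892]
45 67 [0.1821 0.1886]
90 57 [0.1831 0.1897]
135 38 [0.1867 0.1896]
180 54 [0.1857 0.1898]
225 58 [0.1838 0.1901]
270 51 [0.184  0.1896]
315 40 [0.1832 0.189 ]
```

Call:
{"api": "send_rows", "payload": {
  "series": [
    [[0,0,0.1,0,0,0],[0,0,0.1,0,0,0],[0,0,0.1,0,0,0],[0,0,0.1,0,0,0],[0,0,0.1,0,0,0]]
  ]
}}

```text
time_s: 21.18
ee_pos: [0.5442, 0.0544, 0.1772]
tcp_rot: [-1.567, -0.005, -0.001]
force: [0.0, -0.1, -0.8]
gripper_width: 0.193
```

Run:
```python
from h import *
s=bot.state(); print(s['ee_pos'],s['gripper_width'],s['joint_vel'].round(4))
snap('scene','scene13')
print(bot.landmark_of('scene','lens')[:1],bot.landmark_of('scene','mark')[:1],bot.landmark_of('scene','shoulder')[:4])
print(top_circle('scene13',.642,.055,.016,.105,.135))
s=bot.state(); print(s['ee_pos'],s['joint_vel'].round(4))
```

```text
[0.54422376 0.05443563 0.1771833 ] 0.1933205254933162 [-0.0007  0.0002 -0.0015  0.     -0.0004 -0.0001]
[{'point': [0.6414, 0.0479, 0.1832], 'conf': 0.55}] [{'point': [0.6479, 0.1395, 0.1776], 'conf': 0.59}] [{'point': [0.3768, 0.2307, 0.0564], 'conf': 0.75}, {'point': [0.4412, 0.3951, 0.0508], 'conf': 0.75}, {'point': [0.6433, 0.0569, 0.0909], 'conf': 0.55}, {'point': [0.4747, 0.2242, 0.0552], 'conf': 0.5}]
(119, array([0.6469, 0.0567, 0.1154]), np.float64(0.1165), array([0.64437952, 0.05485321]), 13.55395221710205)
[0.54421719 0.05444969 0.17718463] [-0.0008  0.0013  0.0013  0.0008 -0.0001  0.0002]
```

Call:
{"api": "send_rows", "payload": {
  "series": [
    [[-0.1,0,-0.15,0,0,0],[-0.1,0,-0.15,0,0,0],[-0.1,0,-0.15,0,0,0],[-0.1,0,-0.15,0,0,0],[-0.1,0,-0.15,0,0,0]]
  ]
}}

```text
time_s: 22.0
ee_pos: [0.5433, 0.0545, 0.1757]
tcp_rot: [-1.567, -0.005, -0.001]
force: [-0.5, -0.2, -1.2]
gripper_width: 0.19
```

Call:
{"api": "send_rows", "payload": {
  "series": [
    [[0,0,0,0,0,0],[0,0,0,0,0,0],[0,0,0,0,0,0]]
  ]
}}

```text
time_s: 22.38
ee_pos: [0.5433, 0.0544, 0.1758]
tcp_rot: [-1.567, -0.005, -0.001]
force: [-0.4, -0.0, -1.6]
gripper_width: 0.194
```

Run:
```python
from h import *
s=bot.state(); print(s['ee_pos'],s['gripper_width'],s['joint_vel'].round(4))
print(bot.job_done())
```

```text
[0.54328695 0.05444436 0.17575426] 0.1940300748821737 [-0.0015  0.0014 -0.0006  0.0001 -0.0018  0.0002]
the job is handed in; nothing more can be done
None
```

The peg is home in the shelf and released, and I handed the job in at about 22 s with the lens held above it. No verdict was reported.

- **Peg:** It went down through the plywood and the cleat without jamming. After I let go, the head's top measured 117.5 mm above the table (118 mm expected). The head is at about (0.6425, 0.0535).
- **Lens:** From the arm's last pose, the lens centre is at about (0.643, 0.054), roughly 1 mm from the peg head's centre, at 180 mm. The collar measured 179–181 mm. The handle was level along its length, the arm was almost motionless, and the grip read about 18 mm, the handle's width.

**Checks that disagreed:** The network put the lens up to 6 mm off in y and 1–2 mm higher than I did. I relied on a fit of the lens frame's outline in the scene picture and on the handle's depth, which agreed with the arm's pose. All of these are inside the 8 mm and 12 mm limits. The last small shift, 1 mm in x and 1.5 mm down, was checked only from the arm's pose, not with a new picture.

The collar and the other things looked unmoved in the last pictures I viewed.

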